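Make up two guitar repair kits and lid one

TASK

Make up the two kits for the guitars on the wall: lay the chrome pickup and the amber knob flat on the floor of the blue tub, and the black pickup and the roll of yellow tape flat on the floor of the orange tub, setting each down rather than dropping it. When the blue kit is complete, press the white lid down onto the blue tub until both clips snap over it and it sits flat. Leave the wooden sanding block, the white cup and the dust brush where they are.

Things in the scene. Friction and masses are not known exactly. Their poses are not given: they have to be found in the camera images.
- chrome_pickup_c (a point): Chrome guitar pickup, a silver block 30 x 67 x 22 mm high (x, y, z) with six small dark poles on top, about 110 g; the point is its centre, 11 mm above its underside. Its y axis is the long one.
- black_pickup_c (a point): Black bass pickup, a block 32 x 72 x 24 mm high (x, y, z) with four brass poles on top, about 120 g; the point is its centre, 12 mm above its underside. Its y axis is the long one.
- amber_knob_c (a point): Amber orange-brown control knob with a brass disc on top, standing upright: 22 mm high, 32 mm across the lowest 4 mm, then tapering to 27 mm at 7 mm and 25 mm at the top, about 30 g; the point is its centre, 11 mm above its underside.
- tape_c (a point): Roll of yellow masking tape lying flat, a ring 48 mm across outside, 34 mm hole, 24 mm high, about 40 g; the point is its centre (in the hole), 12 mm above its underside.
- lid_c (a point): White lid, right way up, 90 g: plate 112 x 176 mm (x, y), 5 mm thick, 13.5 mm tapered plug below; on top a blue ridge along y, 16 x 70 mm, 24 mm high. Point: ridge centre, 12 mm above the plate, 30.5 mm above the plug's foot. Fully home: centred, long sides parallel (either way round), plate on the rim, point 61 mm above the tub's underside; clips resist from 12 to 4 mm above home, up to about 8 N.
- tub_blue: Blue open tub, fixed to the bench: outside 108 x 172 mm (x, y), 44 mm high, walls 4 mm, floor 3 mm. Origin: centre of its underside. On each long side (+x and -x) a white sprung clip, 60 mm wide, leans outwards above the rim, up to about 65 mm above the bench; pressing the lid straight down at its ridge spreads the clips until they snap over its long edges.
- tub_orange: Orange open tub of the same size without clips or lid, fixed to the bench: outside 108 x 172 mm (x, y), 44 mm high, walls 4 mm, floor 3 mm, inside 100 x 164 mm. Origin: centre of its underside.
- radius_block_c (a point): Bystander: pale wooden sanding block 50 x 60 x 30 mm high; the point is its centre. Leave alone.
- screw_cup_c (a point): Bystander: small white ceramic cup, 52 mm across, 40 mm high; the point is its centre. Leave alone.
- dust_brush: Bystander: dust brush with a dark wooden handle, lying crosswise beyond the tubs; origin on its underside, handle to its -x. Leave alone.
Things that resemble listed ones, but are neither listed nor needed, are in the scene too. There is more than one size of the part that bears black_pickup_c; the job needs the largest.

How it is judged:
On the way, in this order (a step that is already met when the one before it is completed fails the run):
1. chrome pickup and amber knob lie flat on the blue tub's floor, released (x of chrome_pickup_c in the frame of tub_blue between -0.044 and 0.044 m and y of chrome_pickup_c in the frame of tub_blue between -0.076 and 0.076 m and z of chrome_pickup_c in the frame of tub_blue between 0.01 and 0.018 m and angle between each of chrome_pickup_c, amber_knob_c's own z axis and vertical below 0.15 rad and x of amber_knob_c in the frame of tub_blue between -0.044 and 0.044 m and y of amber_knob_c in the frame of tub_blue between -0.076 and 0.076 m and z of amber_knob_c in the frame of tub_blue between 0.01 and 0.018 m and contact force between the fingers and chrome_pickup below 0.3 N and linear speed of each of chrome_pickup, amber_knob below 0.03 m/s and contact force between the fingers and amber_knob below 0.3 N), for 0.2 s.
2. then the lid is snapped home on the blue tub (x of lid_c in the frame of tub_blue between -0.005 and 0.005 m and y of lid_c in the frame of tub_blue between -0.005 and 0.005 m and z of lid_c in the frame of tub_blue between 0.058 and 0.0632 m and angle between lid_c's own z axis and vertical below 0.03 rad and angle between the y axis of lid_c and the y axis of tub_blue, either way round below 0.06 rad), for 0.2 s.
At the end, for the whole second after the job is handed in: Chrome pickup and knob flat on the blue tub's floor, black pickup and tape flat on the orange tub's (heights within 4 mm, tilt under 0.15 rad); lid snapped home on the blue tub: centred within 5 mm, at most 2 mm high, level within 0.03 rad, square within 0.06 rad; all released and at rest (all of step 1 and all of step 2 and x of black_pickup_c in the frame of tub_orange between -0.044 and 0.044 m and y of black_pickup_c in the frame of tub_orange between -0.076 and 0.076 m and z of black_pickup_c in the frame of tub_orange between 0.011 and 0.019 m and angle between each of black_pickup_c, tape_c's own z axis and vertical below 0.15 rad and x of tape_c in the frame of tub_orange between -0.044 and 0.044 m and y of tape_c in the frame of tub_orange between -0.076 and 0.076 m and z of tape_c in the frame of tub_orange between 0.011 and 0.019 m and contact force between the fingers and black_pickup below 0.3 N and linear speed of each of black_pickup, tape, lid below 0.03 m/s and contact force between the fingers and tape below 0.3 N and contact force between the fingers and lid below 0.3 N); the robot touches nothing.
It fails at once if a bystander is shifted by more than 20 mm (distance of any of radius_block_c, screw_cup_c, dust_brush from where it was at the start of the episode above 0.02 m).
It fails at once if the chrome pickup is dropped (falls freely faster than 0.8 m/s, a fall of some 33 mm) (linear speed of chrome_pickup above 0.8 m/s and contact force between anything else and chrome_pickup below 0.05 N).
It fails at once if the black pickup is dropped (falls freely faster than 0.8 m/s, a fall of some 33 mm) (linear speed of black_pickup above 0.8 m/s and contact force between anything else and black_pickup below 0.05 N).
It fails at once if the knob is dropped (falls freely faster than 0.8 m/s, a fall of some 33 mm) (linear speed of amber_knob above 0.8 m/s and contact force between anything else and amber_knob below 0.05 N).
It fails at once if the tape is dropped (falls freely faster than 0.8 m/s, a fall of some 33 mm) (linear speed of tape above 0.8 m/s and contact force between anything else and tape below 0.05 N).
It also fails if it takes over 120 s, if anything falls off the work surface, if the arm or the gripper's body presses on something with over 40 N, if the wrist force passes 120 N, or if a joint passes its speed limit or range.

ROBOT

A 7-joint arm with a two-finger parallel gripper is mounted at the origin on the work surface. World frame = base frame: x ahead of the robot, y to its left, z up, the work surface at z = 0. Lengths are in m, angles in rad, forces in N, time in s.
With the tool pointing down it reaches from about 0.35 to 0.9 m from the base axis. Payload 8.1 kg.
Tool frame: the origin (TCP) lies between the finger pads; the fingertips stand ahead of it and the grasp point (between the pads) is the TCP (arm.nose_length is the z of the fingertips in the tool frame, in m); z points along the fingers, y is the line along which they close (so a half turn about z gives the same grasp; the last joint's range is limited). The gripper opens to 92 mm and grips with 3 to 60 N. Pads are 19 mm wide; open, the fingers measure 130 mm over their backs; the gripper's body (75 mm by 190 mm) begins 47 mm behind the grasp point.
Start: joints at [1.126, 0.434, 0.025, 1.573, -0.012, 1.134, -0.075], TCP at [0.209, -0.589, 0.246] pointing down, gripper open.
Joint ranges: [-2.62, 2.62], [-0.44, 2.09], [-1.27, 1.32], [0.08, 2.57], [-1.32, 4.46], [0.12, 2], [-2.74, 2.74]. Speed limits (rad/s): [2.22, 2.22, 3.01, 3.01, 3.14, 3.14, 3.14].

INTERFACE

Orientations are given as a rotation vector (axis times angle).
In Python, from cell import sensors, optics, arm gives the robot as it stands.
- The arm moves only by the tool arm_command, never from a script. Its argument "deltas" is one flat list of numbers, 7 for each row, row after row: the turn, a rotation vector about the world's x, y, z as a fraction of full scale, then the shift along the world's x, y, z as a fraction of full scale, then the finger opening in mm, from 0 to 91.8. In form: [wx, wy, wz, dx, dy, dz, fingers, wx, wy, wz, dx, dy, dz, fingers, ...]. A call has 1 to 20 rows; each row is the pose to reach, as a shift and turn from the pose commanded when the call began; what a row does not reach only later rows make up. Full scale, the value 1, is 1 m for a shift and 90 degrees for a turn. A row lasts 1/10 s, in which the tool goes at most 50 mm and 8.59 degrees, less where a joint would pass 70% of its speed; a pose out of reach is approached as far as the arm can. A call with a number of a shift or a turn outside -1 to 1 is refused whole. A call with a gripper value outside its range is refused whole. The fingers move at their own pace and stop on an object; "force" is the grip in N (left out, the last holds). Time passes only in rows, so rows that repeat a pose let the fingers close. It gives the time, the measured TCP pose, the force, the opening and the grip force at its end, in the units of the state.
- sensors.observe(): the state, without advancing time (a new reading comes with each control period).
- optics.get_image(name): name is "scene" or "top"; returns the picture (480x640x3 uint8, blue, green, red); there is no depth.
- optics.calibration(name): a dict with "camera_matrix" (3x3 intrinsics, pixels), "D" ([k1, k2, p1, p2, k3] as OpenCV has them; the pictures are not rectified), "rvec" (rotation vector, rad) and "tvec" (3), from world to camera coordinates, as OpenCV has them. Camera axes: x right, y down, z forward; pixel columns grow to the right and rows downward; lengths in m; the calibration is good to about 2 mm. A picture is of the moment at which its call begins. calibration takes no time and is no camera call.
- arm.sign_off(): hands the job in; it is judged then, once.
The state is a dict: "clock": time; "joints": joint angles; "dq": joint speeds; "joint_efforts": joint torques, N m; "position": TCP position; "ee_rot": TCP orientation; "force": force on the tool from outside, world axes, zero at the start; "ft_torque": the same for the moment, N m; "width": opening from 0.0 (shut) to 1.0 (fully open); "gripper_force": force on a finger pad.
Only numpy, scipy, OpenCV 4.12 (cv2) and the standard library are available. Lean on these libraries where they do the work, as an engineer would, in place of code of your own. Each camera call takes 0.05 s, during which the arm holds its last target. There are 200 camera calls.

## Working session

There is one attempt and no reset: what is moved stays moved. The work goes in short steps, Python scripts to look and compute and a tool call to move; the robot and the scene stay as the last step left them, time stands still between calls to the robot, and variables do not carry over. Pictures are saved under pics/ and viewed, at most 14 in all, crops included, and the job is handed in when it is done.

Besides the shell and the picture viewer there is one more tool, called after "Request:" as name(argument=value, ...) on one line, values as JSON. arm_command: Moves the arm, as the interface text tells. Its arguments: {"type":"object","properties":{"deltas":{"type":"array","items":{"type":"number"}},"force":{"type":"number"}},"required":["deltas"]}

```bash
mkdir -p pics; ls; cat > h.py <<'E'
import numpy as np, cv2
from cell import sensors, optics, arm
def cal(n):
    c=optics.calibration(n); return [np.array(c[k],float) for k in("camera_matrix","D","rvec","tvec")]
def ray(n,uv):
    K,D,r,t=cal(n); R=cv2.Rodrigues(r)[0]
    p=cv2.undistortPoints(np.array(uv,float).reshape(-1,1,2),K,D).reshape(-1,2)
    d=np.c_[p,np.ones(len(p))]@R; return -R.T@t.ravel(), d
def onz(n,uv,z):
    o,d=ray(n,uv); return o+d*((z-o[2])/d[:,2])[:,None]
def pix(n,P):
    K,D,r,t=cal(n); return cv2.projectPoints(np.array(P,float).reshape(-1,1,3),r,t,K,D)[0].reshape(-1,2)
E
python3 - <<'E'
from h import *
for n in("scene","top"):
    cv2.imwrite(f"pics/{n}0.png",optics.get_image(n)); print(n,ray(n,[[320,240]]))
print(sensors.observe(), arm.nose_length)
E
```

```text
pics
scene (array([ 1.01789636, -0.15952512,  0.9004319 ]), array([[-0.4999767 ,  0.16497137, -0.85062305]]))
top (array([0.46828601, 0.00882885, 0.96795417]), array([[ 0.08959816, -0.00585476, -0.99596107]]))
{'clock': 0.1, 'joints': array([ 1.12640152,  0.43515507,  0.02499609,  1.57397507, -0.01159498,
        1.13399181, -0.07509078]), 'dq': array([ 0.00087825, -0.0027357 ,  0.00105096, -0.00092659, -0.00095736,
       -0.00010287,  0.00189854]), 'joint_efforts': array([ 2.73261830e-03, -6.69122529e+01,  9.87694748e-01, -3.15146077e+01,
       -6.06201449e-02,  3.74339777e-02,  1.27298637e-05]), 'position': array([ 0.20928818, -0.58847859,  0.2450346 ]), 'ee_rot': array([-3.09453461e+00, -5.33932781e-01,  5.85022592e-04]), 'force': array([-0.11086458, -0.28314338,  0.20471833]), 'ft_torque': array([ 0.00149287, -0.04469676, -0.00528754]), 'gripper_force': 0.0, 'width': 0.9997136687434695} 0.019
```

View pics/scene0.png

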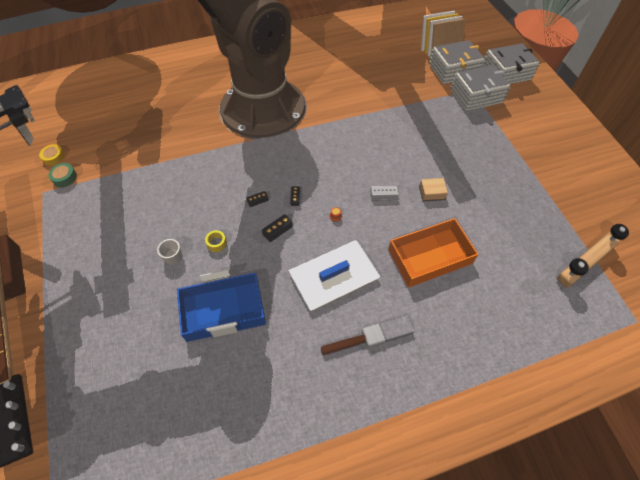

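View pics/top0.png

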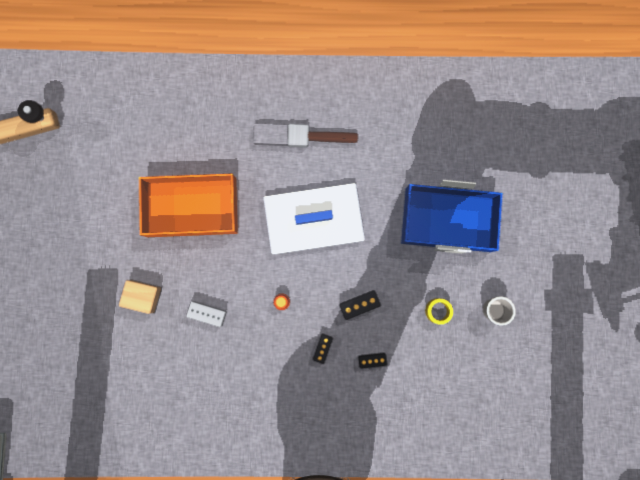

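Top view: chrome pickup (206,313), amber knob (281,302), tape (440,312), lid (314,218), blue tub (452,218), orange tub (188,205). The bystanders are the block (139,297), the cup (501,311) and the brush (305,134). The black pickup candidates are (360,305), (323,348) and (373,360). The first looks largest, so I'll measure it and check a crop.

```bash
cat > m.py <<'E'
from h import *
def mask(hsv,lo,hi): return cv2.morphologyEx(cv2.inRange(hsv,lo,hi),cv2.MORPH_CLOSE,np.ones((3,3)))
def blobs(m,amin): 
    return [c for c in cv2.findContours(m,cv2.RETR_EXTERNAL,cv2.CHAIN_APPROX_NONE)[0] if cv2.contourArea(c)>amin]
def rect(n,c,z):
    """world rectangle of a contour cast on plane z: centre, sides, angle of the long axis"""
    p=onz(n,c.reshape(-1,2),z)[:,:2]; (cx,cy),(w,h),a=cv2.minAreaRect((p*1000).astype(np.float32))
    a=np.radians(a)+(0 if w>h else np.pi/2); a=(a+np.pi/2)%np.pi-np.pi/2
    return np.round([cx,cy,max(w,h),min(w,h)],1),round(np.degrees(a),1)
E
python3 - <<'E'
from m import *
im=optics.get_image("top"); cv2.imwrite("pics/t1.png",im); hsv=cv2.cvtColor(im,cv2.COLOR_BGR2HSV)
def show(t,m,z,a,box=(60,150,600,400)):
    mm=np.zeros_like(m); x0,y0,x1,y1=box; mm[y0:y1,x0:x1]=m[y0:y1,x0:x1]
    for c in blobs(mm,a): M=cv2.boundingRect(c); print(t,M,*rect("top",c,z))
show("black",mask(hsv,(0,0,0),(180,255,48)),.024,150,(300,280,400,380))
show("brass",mask(hsv,(10,100,110),(30,255,255)),.024,3,(300,280,400,380))
show("blue",mask(hsv,(105,150,40),(125,255,255)),.044,300)
show("ridge",mask(hsv,(105,120,40),(125,255,255)),.0425,100,(280,190,350,240))
show("orange",mask(hsv,(3,150,60),(15,255,255)),.044,1000)
show("lid",mask(hsv,(0,0,205),(180,40,255)),.0185,1500)
show("yellow",mask(hsv,(25,150,100),(35,255,255)),.024,100)
show("knob",mask(hsv,(0,130,60),(30,255,255)),.011,60,(260,280,300,320))
show("chrome",mask(hsv,(90,0,165),(130,40,255)),.022,150,(180,290,240,340))
c=im[280:380,300:400]; d=im[180:260,130:250]; e=im[170:270,390:520]; f=im[280:340,170:310]
z=lambda i,w,h:cv2.resize(i,(w,h),interpolation=cv2.INTER_CUBIC)
cv2.imwrite("pics/crop1.png",np.vstack([np.hstack([z(c,300,300),z(e,390,300)]),np.hstack([z(d,345,230),z(f,345,230)])]))
E
```

```text
black (358, 353, 29, 15) [333.4 -94.2  50.1  22.9] -83.2
black (313, 335, 19, 28) [353.9  -2.8  49.5  21.3] -19.3
black (342, 291, 38, 28) [433.7 -71.3  69.3  30.7] -67.3
brass (362, 360, 10, 4) [331.2 -84.1  16.8   4. ] -81.4
brass (375, 359, 9, 4) [ 333.2 -106.8   14.7    5.4] -89.4
brass (318, 357, 4, 3) [336.6   2.    5.5   3.6] -89.5
brass (320, 351, 4, 3) [347.4  -1.5   5.5   3.6] -89.5
brass (322, 338, 6, 10) [364.4  -7.1  17.1   6.4] -18.2
brass (345, 307, 6, 6) [424.4 -49.3   9.1   7.8] 45.7
brass (354, 305, 5, 4) [430.5 -64.5   7.4   5.5] -89.4
brass (362, 301, 5, 5) [437.1 -79.3   7.4   7.3] -89.4
brass (370, 298, 5, 5) [442.8 -94.1   7.4   7.3] -89.4
blue (404, 184, 98, 68) [ 595.3 -239.9  172.6  110.7] 85.0
ridge (295, 211, 37, 13) [594.2  15.9  67.2  15.8] -80.9
orange (139, 174, 98, 63) [613.7 247.5 174.9 111.8] -86.8
lid (264, 183, 101, 71) [595.   16.  177.  111.2] -80.9
yellow (427, 299, 26, 25) [ 424.1 -218.5   46.3   43.8] -89.3
knob (274, 294, 16, 16) [437.9  75.1  27.9  27.6] 45.9
chrome (180, 290, 60, 50) [413.6 205.6 110.3  89.4] -89.5
```

View pics/crop1.png

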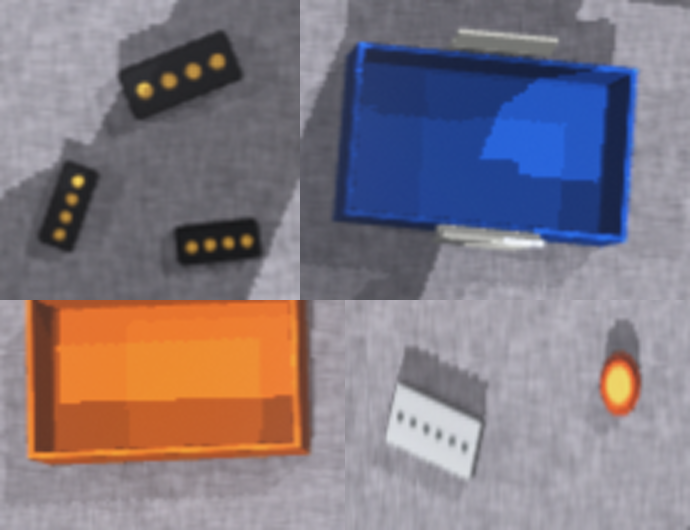

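The crop settles it. Black pickup (360,305) measures about 70x31 mm, while (323,348) and (373,360) are about 50x22 mm, so the first is the largest and the one meant. The chrome pickup with six dark poles is near (205,314), and it needs a better fix.

```bash
python3 - <<'E'
from m import *
im=cv2.imread("pics/t1.png"); hsv=cv2.cvtColor(im,cv2.COLOR_BGR2HSV)
b=im[:,:,0].astype(float); g=cv2.cvtColor(im,cv2.COLOR_BGR2GRAY)
m=np.zeros_like(g); m[295:330,182:230]=(g[295:330,182:230]>178)*255
m=cv2.morphologyEx(m,cv2.MORPH_OPEN,np.ones((3,3))); m=cv2.morphologyEx(m,cv2.MORPH_CLOSE,np.ones((5,5)))
for c in blobs(m,100): print("chrome",cv2.boundingRect(c),*rect("top",c,.022))
print("poles",onz("top",[[192.3,310],[217.9,318.4]],.022)*1000)
k=np.zeros_like(g); k[280:320,260:300]=mask(hsv,(17,120,180),(30,255,255))[280:320,260:300]
for c in blobs(k,20): print("knob top",*rect("top",c,.022))
# where would the tub rim and base corners be: project the estimate, compare with contour
for n,c,a,col in(("blue",(.5965,-.240),-5,((105,150,40),(125,255,255))),("orange",(.6155,.249),3.2,((3,150,60),(15,255,255)))):
    R=cv2.getRotationMatrix2D((0,0),-a,1)[:,:2]
    q=np.array([[x,y] for x,y in((.054,.086),(.054,-.086),(-.054,-.086),(-.054,.086))])@R.T+c
    for cam in("top","scene"):
        i=im if cam=="top" else cv2.imread("pics/scene0.png")
        mm=mask(cv2.cvtColor(i,cv2.COLOR_BGR2HSV),*col); mm[:,:120]=0
        if cam=="scene": mm[:200]=0
        P=[pix(cam,np.c_[q,np.full(4,z)]) for z in(0,.044)]
        cc=max(blobs(mm,1000),key=cv2.contourArea)
        hull=cv2.convexHull(np.vstack(P).astype(np.float32))
        print(n,cam,"contour box",cv2.boundingRect(cc),"minrect",np.round(cv2.minAreaRect(cc)[0],1),"model box",cv2.boundingRect(np.round(hull).astype(int)),np.round(cv2.minAreaRect(hull)[0],1))
E
```

```text
chrome (187, 303, 37, 23) [414.2 213.6  64.9  28.4] 74.6
poles [[421.39005801 237.28694325  22.        ]
 [406.42040595 189.86754513  22.        ]]
knob top [438.3  75.3  16.7  16.6] -89.0
blue top contour box (404, 184, 98, 68) minrect [453.  217.8] model box (400, 184, 103, 69) [451.2 218.2]
blue scene contour box (177, 273, 88, 67) minrect [218.6 306.6] model box (178, 272, 91, 72) [220.7 307.8]
orange top contour box (120, 0, 520, 56) minrect [379.5  27.5] model box (139, 173, 100, 65) [187.9 205.3]
orange scene contour box (219, 200, 421, 280) minrect [475.7 395.7] model box (388, 218, 93, 72) [433.9 251.7]
```

Request:
arm_command(deltas=[0,0,0.3,0.24,0.389,0,60,0,0,0.3,0.24,0.389,0,60,0,0,0.3,0.24,0.389,0,60,0,0,0.3,0.24,0.389,0,60,0,0,0.3,0.24,0.389,0,60,0,0,0.3,0.24,0.389,0,60,0,0,0.3,0.24,0.389,0,60,0,0,0.3,0.24,0.389,0,60,0,0,0.6,0.205,0.803,-0.126,60,0,0,0.6,0.205,0.803,-0.126,60,0,0,0.6,0.205,0.803,-0.126,60,0,0,0.6,0.205,0.803,-0.126,60,0,0,0.6,0.205,0.803,-0.126,60,0,0,0.6,0.205,0.803,-0.126,60,0,0,0.6,0.205,0.803,-0.126,60,0,0,0.6,0.205,0.803,-0.126,60,0,0,0.6,0.205,0.803,-0.126,60,0,0,0.6,0.205,0.803,-0.126,60,0,0,0.6,0.205,0.803,-0.126,60,0,0,0.6,0.205,0.803,-0.126,60], force=15)

```text
clock: 2.15
position: [0.414, 0.2142, 0.1194]
ee_rot: [-2.514, -1.883, 0.002]
force: [-0.3, -0.8, 0.2]
width: 0.649
gripper_force: 0.0
```

Request:
arm_command(deltas=[0,0,0,0,0,-0.05,60,0,0,0,0,0,-0.08,60,0,0,0,0,0,-0.095,60,0,0,0,0,0,-0.095,60,0,0,0,0,0,-0.095,60,0,0,0,0,0,-0.095,20,0,0,0,0,0,-0.095,20,0,0,0,0,0,-0.095,20,0,0,0,0,0,-0.095,20,0,0,0,0,0,-0.095,20,0,0,0,0,0,-0.095,20,0,0,0,0,0,-0.095,20,0,0,0,0,0,-0.095,20,0,0,0,0,0,-0.08,20,0,0,0,0,0,-0.05,20,0,0,0,0,0,-0.02,20,0,0,0,0,0,0.01,20,0,0,0,0,0,0.03,20,0,0,0,0,0,0.03,20,0,0,0,0,0,0.03,20], force=20)

```text
clock: 4.15
position: [0.4145, 0.2138, 0.1495]
ee_rot: [2.516, 1.881, 0.0]
force: [0.2, -1.1, -1.2]
width: 0.326
gripper_force: 20.0
```

Request:
arm_command(deltas=[0,0,0.064,0.09,-0.246,0,20,0,0,0.064,0.09,-0.246,0,20,0,0,0.064,0.09,-0.246,0,20,0,0,0.064,0.09,-0.246,0,20,0,0,0.064,0.09,-0.246,0,20,0,0,0.127,0.179,-0.492,0,20,0,0,0.127,0.179,-0.492,0,20,0,0,0.127,0.179,-0.492,0,20,0,0,0.127,0.179,-0.492,0,20,0,0,0.127,0.179,-0.492,0,20,0,0,0.127,0.179,-0.492,0,20,0,0,0.127,0.179,-0.492,0,20,0,0,0.127,0.179,-0.492,0,20,0,0,0.127,0.179,-0.492,-0.03,20,0,0,0.127,0.179,-0.492,-0.06,20,0,0,0.127,0.179,-0.492,-0.08,20,0,0,0.127,0.179,-0.492,-0.09,20,0,0,0.127,0.179,-0.492,-0.09,20,0,0,0.127,0.179,-0.492,-0.09,20])

```text
clock: 6.05
position: [0.594, -0.2771, 0.0604]
ee_rot: [2.315, 2.123, 0.001]
force: [0.0, -0.5, -1.1]
width: 0.326
gripper_force: 20.0
```

```bash
python3 - <<'E'
from h import *
t=optics.get_image("top")[140:280,360:540]; s=optics.get_image("scene")[200:380,130:330]
cv2.imwrite("pics/p2.png",np.hstack([cv2.resize(t,(400,311)),cv2.resize(s,(346,311))]))
E
```

```text
(no output)
```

View pics/p2.png

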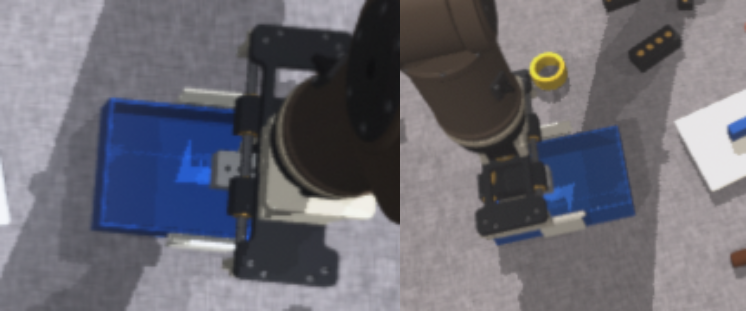

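The chrome pickup hangs inside the blue tub, over its right half in the top view, clear of walls and clips. I'm setting it down now.

Request:
arm_command(deltas=[0,0,0,0,0,-0.012,20,0,0,0,0,0,-0.022,20,0,0,0,0,0,-0.028,20,0,0,0,0,0,-0.031,20,0,0,0,0,0,-0.032,20,0,0,0,0,0,-0.032,20,0,0,0,0,0,-0.032,33,0,0,0,0,0,-0.032,44,0,0,0,0,0,-0.032,44,0,0,0,0,0,-0.032,44,0,0,0,0,0,-0.032,44,0,0,0,0,0,-0.01,44,0,0,0,0,0,0.03,44,0,0,0,0,0,0.07,44,0,0,0,0,0,0.09,44,0,0,0,0,0,0.09,44])

```text
clock: 7.75
position: [0.5955, -0.2783, 0.1536]
ee_rot: [2.312, 2.119, 0.004]
force: [0.5, 0.0, -0.2]
width: 0.48
gripper_force: 0.0
```

Request:
arm_command(deltas=[0,0,0,-0.155,0.353,0,50,0,0,0,-0.155,0.353,0,50,0,0,0,-0.155,0.353,0,50,0,0,0,-0.155,0.353,0,50,0,0,0,-0.155,0.353,0,50,0,0,0,-0.155,0.353,0,50,0,0,0,-0.155,0.353,0,50,0,0,0,-0.155,0.353,0,50,0,0,0,-0.155,0.353,0,50,0,0,0,-0.155,0.353,-0.04,50,0,0,0,-0.155,0.353,-0.08,50,0,0,0,-0.155,0.353,-0.11,50,0,0,0,-0.155,0.353,-0.124,50,0,0,0,-0.155,0.353,-0.124,50,0,0,0,-0.155,0.353,-0.124,50,0,0,0,-0.155,0.353,-0.124,15,0,0,0,-0.155,0.353,-0.124,15,0,0,0,-0.155,0.353,-0.124,15,0,0,0,-0.155,0.353,-0.124,15,0,0,0,-0.155,0.353,-0.124,15], force=10)

```text
clock: 9.75
position: [0.4388, 0.0751, 0.0262]
ee_rot: [2.316, 2.122, 0.001]
force: [-0.3, -0.6, 6.5]
width: 0.282
gripper_force: 10.3
```

Request:
arm_command(deltas=[0,0,0,0,0,0.01,15,0,0,0,0,0,0.03,15,0,0,0,0,0,0.06,15,0,0,0,0,0,0.1,15,0,0,0,0,0,0.124,15,0,0,0,0,0,0.124,15,0,0,0,0,0,0.124,15])

```text
clock: 10.45
position: [0.4385, 0.0749, 0.1503]
ee_rot: [2.316, 2.121, 0.001]
force: [-0.4, -0.3, -1.6]
width: 0.284
gripper_force: 10.1
```

```bash
python3 - <<'E'
from h import *
P=sensors.observe()["position"]; o=[]
for n in("top","scene"):
    i=optics.get_image(n); u,v=pix(n,P)[0].astype(int); o.append(cv2.resize(i[max(0,v-45):v+45,u-60:u+60],(400,300)))
cv2.imwrite("pics/p3.png",np.hstack(o))
E
```

```text
(no output)
```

View pics/p3.png

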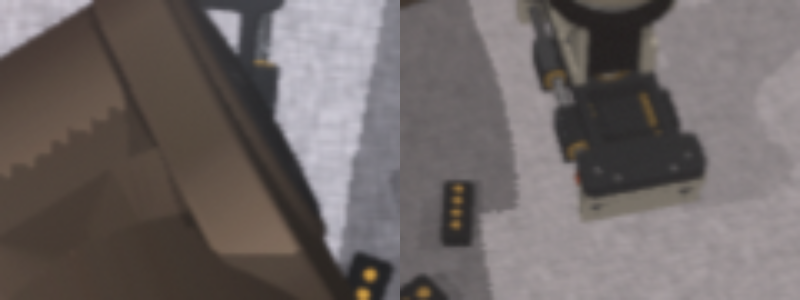

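The hand hides the knob; only a sliver shows at about (578,180) in the right half. The 26 mm opening says it's held upright on its taper.

Request:
arm_command(deltas=[0,0,0,0.162,-0.273,0,15,0,0,0,0.162,-0.273,0,15,0,0,0,0.162,-0.273,0,15,0,0,0,0.162,-0.273,0,15,0,0,0,0.162,-0.273,0,15,0,0,0,0.162,-0.273,0,15,0,0,0,0.162,-0.273,0,15,0,0,0,0.162,-0.273,0,15,0,0,0,0.162,-0.273,-0.03,15,0,0,0,0.162,-0.273,-0.06,15,0,0,0,0.162,-0.273,-0.09,15,0,0,0,0.162,-0.273,-0.105,15,0,0,0,0.162,-0.273,-0.112,15,0,0,0,0.162,-0.273,-0.118,15,0,0,0,0.162,-0.273,-0.121,15,0,0,0,0.162,-0.273,-0.121,15,0,0,0,0.162,-0.273,-0.121,15])

```text
clock: 12.25
position: [0.6011, -0.198, 0.0297]
ee_rot: [2.315, 2.122, 0.001]
force: [0.5, 0.8, -0.4]
width: 0.286
gripper_force: 10.4
```

Request:
arm_command(deltas=[0,0,0,0,0,-0.001,15,0,0,0,0,0,-0.001,15,0,0,0,0,0,-0.001,30,0,0,0,0,0,-0.001,40,0,0,0,0,0,-0.001,44,0,0,0,0,0,-0.001,44,0,0,0,0,0,-0.001,44,0,0,0,0,0,0.02,44,0,0,0,0,0,0.06,44,0,0,0,0,0,0.1,44,0,0,0,0,0,0.121,44,0,0,0,-0.08,0.22,0.121,44,0,0,0,-0.08,0.22,0.121,44,0,0,0,-0.08,0.22,0.121,44,0,0,0,-0.08,0.22,0.121,44,0,0,0,-0.08,0.22,0.121,44,0,0,0,-0.08,0.22,0.121,44,0,0,0,-0.08,0.22,0.121,44])

```text
clock: 14.05
position: [0.5204, 0.0227, 0.1499]
ee_rot: [2.313, 2.125, 0.0]
force: [-0.4, -1.0, -0.2]
width: 0.482
gripper_force: 0.0
```

```bash
python3 - <<'E'
from m import *
t=optics.get_image("top"); s=optics.get_image("scene"); cv2.imwrite("pics/t4.png",t); cv2.imwrite("pics/s4.png",s)
cv2.imwrite("pics/p4.png",np.hstack([cv2.resize(t[150:285,230:530],(533,240)),cv2.resize(s[240:360,150:280],(260,240))]))
E
```

```text
(no output)
```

View pics/p4.png

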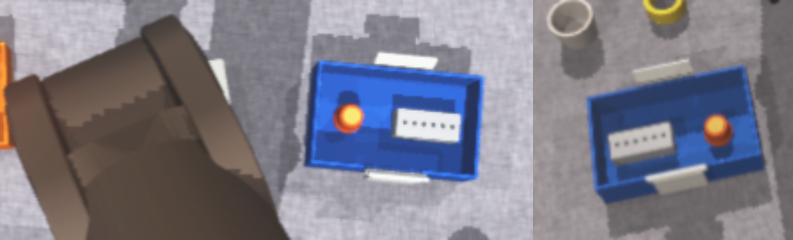

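Both the chrome pickup (430,125 in the crop) and the knob (349,116) lie flat in the blue tub. Next I'll refine the tub pose for the lid from this better-lit view.

```bash
python3 - <<'E'
from m import *
t=cv2.imread("pics/t4.png"); s=cv2.imread("pics/s4.png")
for n,i,b in(("top",t,(390,170,520,260)),("scene",s,(150,250,290,360))):
    hsv=cv2.cvtColor(i,cv2.COLOR_BGR2HSV); m=np.zeros(i.shape[:2],np.uint8); x0,y0,x1,y1=b
    m[y0:y1,x0:x1]=cv2.morphologyEx(cv2.inRange(hsv,(100,130,30),(128,255,255)),cv2.MORPH_CLOSE,np.ones((9,9)))[y0:y1,x0:x1]
    c=max(blobs(m,500),key=cv2.contourArea); h=cv2.convexHull(c)
    q=cv2.approxPolyDP(h,6,True).reshape(-1,2); print(n,*rect(n,c,.044)); print(np.c_[q,np.round(onz(n,q,.044)[:,:2]*1000,1)])
    w=np.zeros_like(m); w[y0:y1,x0:x1]=cv2.inRange(hsv,(0,0,150),(180,45,255))[y0:y1,x0:x1]
    for c in blobs(w,30): print("white",cv2.boundingRect(c),*rect(n,c,.06))
E
```

```text
top [ 595.3 -238.2  176.3  111.5] 85.0
[[ 409.   184.   657.1 -160.1]
 [ 501.   193.   641.9 -329.1]
 [ 498.   249.   538.4 -321.5]
 [ 403.   243.   547.5 -148.6]]
white (453, 211, 36, 19) [ 588.4 -267.2   63.1   29.7] 85.0
white (440, 178, 37, 11) [ 655.5 -246.1   64.9   15.4] 84.5
white (390, 170, 130, 90) [ 599.3 -239.4  235.6  162.2] -89.5
scene [ 602.  -243.8  171.5  122.1] 85.0
[[ 255.   273.   550.3 -154.5]
 [ 263.   324.   669.9 -167.8]
 [ 186.   340.   654.7 -324.6]
 [ 177.   289.   535.5 -323.4]]
white (242, 337, 34, 23) [ 732.3 -188.5   59.7   45.7] -85.4
white (206, 322, 31, 10) [ 656.  -249.1   60.6    9.8] 84.9
white (188, 301, 32, 19) [ 608.1 -276.2   62.5   27.8] 84.9
white (150, 250, 114, 110) [ 586.8 -280.7  254.2  245.9] 71.7
```

Request:
arm_command(deltas=[0,0,0.156,0.075,-0.006,0,44,0,0,0.156,0.075,-0.006,0,44,0,0,0.156,0.075,-0.006,0,44,0,0,0.156,0.075,-0.006,0,44,0,0,0.156,0.075,-0.006,-0.04,44,0,0,0.156,0.075,-0.006,-0.08,44,0,0,0.156,0.075,-0.006,-0.1,44,0,0,0.156,0.075,-0.006,-0.107,44,0,0,0.156,0.075,-0.006,-0.11,44,0,0,0.156,0.075,-0.006,-0.11,44,0,0,0.156,0.075,-0.006,-0.11,44,0,0,0.156,0.075,-0.006,-0.11,8,0,0,0.156,0.075,-0.006,-0.11,8,0,0,0.156,0.075,-0.006,-0.11,8,0,0,0.156,0.075,-0.006,-0.11,8,0,0,0.156,0.075,-0.006,-0.11,8,0,0,0.156,0.075,-0.006,-0.11,8], force=40)

```text
clock: 15.85
position: [0.5955, 0.0161, 0.0399]
ee_rot: [2.039, 2.39, -0.0]
force: [-0.4, -0.7, 3.7]
width: 0.172
gripper_force: 40.0
```

Request:
arm_command(deltas=[0,0,0,0,0,0.03,8,0,0,0,0,0,0.07,8,0,0,0,0,0,0.11,8,0,0,0,0,0,0.11,8,0,0,-0.08,0.001,-0.13,0.11,8,0,0,-0.08,0.001,-0.13,0.11,8,0,0,-0.157,0.0015,-0.256,0.11,8,0,0,-0.157,0.0015,-0.256,0.11,8,0,0,-0.157,0.0015,-0.256,0.11,8,0,0,-0.157,0.0015,-0.256,0.11,8,0,0,-0.157,0.0015,-0.256,0.11,8,0,0,-0.157,0.0015,-0.256,0.11,8,0,0,-0.157,0.0015,-0.256,0.08,8,0,0,-0.157,0.0015,-0.256,0.06,8,0,0,-0.157,0.0015,-0.256,0.06,8,0,0,-0.157,0.0015,-0.256,0.06,8])

```text
clock: 17.45
position: [0.5973, -0.2379, 0.1001]
ee_rot: [-2.314, -2.123, -0.001]
force: [0.3, 0.2, -0.6]
width: 0.17
gripper_force: 40.0
```

```bash
python3 - <<'E'
from m import *
t=optics.get_image("top"); s=optics.get_image("scene"); cv2.imwrite("pics/t5.png",t); cv2.imwrite("pics/s5.png",s)
cv2.imwrite("pics/p5.png",np.hstack([cv2.resize(t[160:280,380:530],(400,320),interpolation=2),cv2.resize(s[240:360,150:300],(400,320),interpolation=2)]))
E
```

```text
(no output)
```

View pics/p5.png

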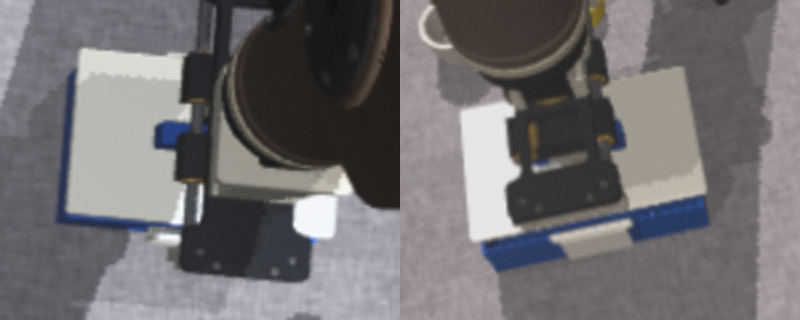

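```bash
python3 - <<'E'
from m import *
q=onz("scene",[[256.9,265.5],[264.7,313.1],[176.2,331.1],[173.2,280.1]],.0795)*1000
print(q.round(1),q.mean(0)); print(sensors.observe()["position"])
q=onz("top",[[380+80/2.667,160+50/2.667],[380+65/2.667,160+215/2.667]],.0795)*1000
d=q[0]-q[1]; print(q.round(1),np.degrees(np.arctan2(d[1],d[0])), q.mean(0)-88*np.array([.087,.996,0]))
E
```

```text
[[ 553.7 -146.5   79.5]
 [ 663.1 -158.3   79.5]
 [ 645.8 -333.    79.5]
 [ 532.5 -320.9   79.5]] [ 598.78975699 -239.70227253   79.5       ]
[ 0.59805893 -0.23889151  0.10115145]
[[ 659.3 -155.4   79.5]
 [ 548.7 -145.    79.5]] -5.409778225558469 [ 596.3584058  -237.83692419   79.5       ]
```

Request:
arm_command(deltas=[0,0,0,-0.001,-0.001,-0.005,8,0,0,0,-0.001,-0.001,-0.01,8,0,0,0,-0.001,-0.001,-0.013,8,0,0,0,-0.001,-0.001,-0.016,8,0,0,0,-0.001,-0.001,-0.018,8,0,0,0,-0.001,-0.001,-0.02,8,0,0,0,-0.001,-0.001,-0.02,8], force=60)

```text
clock: 18.25
position: [0.5955, -0.2408, 0.0794]
ee_rot: [-2.317, -2.12, 0.001]
force: [-1.8, 0.9, -0.4]
width: 0.171
gripper_force: 60.0
```

Request:
arm_command(deltas=[0,0,0,0,0,-0.002,8,0,0,0,0,0,-0.004,8,0,0,0,0,0,-0.006,8,0,0,0,0,0,-0.008,8,0,0,0,0,0,-0.0095,8,0,0,0,0,0,-0.011,8,0,0,0,0,0,-0.011,8,0,0,0,0,0,-0.011,8])

```text
clock: 19.05
position: [0.5956, -0.2408, 0.0704]
ee_rot: [2.318, 2.12, -0.001]
force: [-8.9, 0.7, 18.9]
width: 0.168
gripper_force: 60.0
```

Request:
arm_command(deltas=[0,0,0,-0.001,0,0.0,8,0,0,0,-0.001,0,0.001,8,0,0,0,-0.001,0,0.001,25,0,0,0,-0.001,0,0.001,40,0,0,0,-0.001,0,0.001,40,0,0,0,-0.001,0,0.001,40,0,0,0,-0.001,0,0.02,40,0,0,0,-0.001,0,0.06,40,0,0,0,-0.001,0,0.09,40,0,0,0.3,-0.12,0.3,0.09,50,0,0,0.3,-0.12,0.3,0.09,50,0,0,0.3,-0.12,0.3,0.09,50,0,0,0.3,-0.12,0.3,0.09,50,0,0,0.3,-0.12,0.3,0.09,50,0,0,0.3,-0.12,0.3,0.09,50,0,0,0.3,-0.12,0.3,0.09,50,0,0,0.3,-0.12,0.3,0.09,50], force=20)

```text
clock: 20.75
position: [0.4746, 0.0631, 0.1592]
ee_rot: [-1.75, -2.609, -0.002]
force: [1.1, -0.7, 0.8]
width: 0.545
gripper_force: 0.0
```

```bash
python3 - <<'E'
from m import *
t=optics.get_image("top"); s=optics.get_image("scene")
cv2.imwrite("pics/p6.png",np.hstack([cv2.resize(t[160:340,340:540],(400,360),interpolation=2),cv2.resize(s[180:360,140:340],(400,360),interpolation=2)]))
for n,i,b in(("top",t,(390,170,520,260)),("scene",s,(150,250,290,360))):
    hsv=cv2.cvtColor(i,cv2.COLOR_BGR2HSV); x0,y0,x1,y1=b; m=np.zeros(i.shape[:2],np.uint8)
    m[y0:y1,x0:x1]=cv2.inRange(hsv,(100,120,30),(128,255,255))[y0:y1,x0:x1]
    for c in blobs(m,80): print(n,"ridge?",cv2.boundingRect(c),*rect(n,c,.061))
print(sensors.observe()["position"])
E
```

```text
top ridge? (437, 209, 40, 13) [ 597.7 -242.4   70.4   16.7] 85.0
scene ridge? (184, 332, 27, 9) [ 660.1 -298.9   51.2   10. ] 84.1
scene ridge? (240, 319, 25, 10) [ 669.4 -188.1   49.1   10.9] 85.7
scene ridge? (201, 291, 33, 15) [ 592.1 -243.7   67.4   19.9] 84.5
[0.47609326 0.05903995 0.15878775]
```

View pics/p6.png

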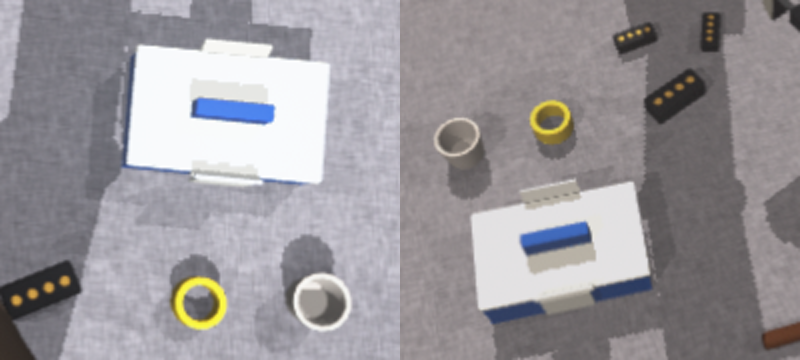

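The lid sits flat, with both clips over its long edges at (237,47) and (227,178) and its ridge central. Next is the large black pickup.

Request:
arm_command(deltas=[0,0,0,-0.041,-0.131,0,60,0,0,0,-0.041,-0.131,0,60,0,0,0,-0.041,-0.131,0,60,0,0,0,-0.041,-0.131,0,60,0,0,0,-0.041,-0.131,-0.04,60,0,0,0,-0.041,-0.131,-0.08,60,0,0,0,-0.041,-0.131,-0.11,60,0,0,0,-0.041,-0.131,-0.132,60,0,0,0,-0.041,-0.131,-0.132,60,0,0,0,-0.041,-0.131,-0.132,60,0,0,0,-0.041,-0.131,-0.132,20,0,0,0,-0.041,-0.131,-0.132,20,0,0,0,-0.041,-0.131,-0.132,20,0,0,0,-0.041,-0.131,-0.132,20,0,0,0,-0.041,-0.131,-0.132,20,0,0,0,-0.041,-0.131,-0.132,20,0,0,0,-0.041,-0.131,-0.1,20,0,0,0,-0.041,-0.131,-0.05,20,0,0,0,-0.041,-0.131,0,20,0,0,0,-0.041,-0.131,0,20], force=20)

```text
clock: 22.85
position: [0.4383, -0.0715, 0.1641]
ee_rot: [1.754, 2.596, 0.006]
force: [0.3, -0.3, -1.7]
width: 0.348
gripper_force: 20.0
```

Request:
arm_command(deltas=[0,0,-0.1,0.09,0.14,0,20,0,0,-0.1,0.09,0.14,0,20,0,0,-0.1,0.09,0.14,0,20,0,0,-0.1,0.09,0.14,0,20,0,0,-0.211,0.184,0.283,0,20,0,0,-0.211,0.184,0.283,0,20,0,0,-0.211,0.184,0.283,0,20,0,0,-0.211,0.184,0.283,0,20,0,0,-0.211,0.184,0.283,0,20,0,0,-0.211,0.184,0.283,0,20,0,0,-0.211,0.184,0.283,-0.03,20,0,0,-0.211,0.184,0.283,-0.06,20,0,0,-0.211,0.184,0.283,-0.08,20,0,0,-0.211,0.184,0.283,-0.1,20,0,0,-0.211,0.184,0.283,-0.112,20,0,0,-0.211,0.184,0.283,-0.12,20,0,0,-0.211,0.184,0.283,-0.126,20,0,0,-0.211,0.184,0.283,-0.129,20,0,0,-0.211,0.184,0.283,-0.129,20,0,0,-0.211,0.184,0.283,-0.129,20])

```text
clock: 24.85
position: [0.6194, 0.2113, 0.0304]
ee_rot: [2.164, 2.277, 0.002]
force: [-1.2, -0.3, -0.2]
width: 0.346
gripper_force: 20.0
```

Request:
arm_command(deltas=[0,0,0,0,0,-0.001,20,0,0,0,0,0,-0.001,20,0,0,0,0,0,-0.001,35,0,0,0,0,0,-0.001,46,0,0,0,0,0,-0.001,46,0,0,0,0,0,-0.001,46,0,0,0,0,0,-0.001,46,0,0,0,0,0,0.02,46,0,0,0,0,0,0.06,46,0,0,0,0,0,0.1,46,0,0,0,0,0,0.121,46,0,0,0,-0.1,-0.22,0.121,75,0,0,0,-0.1,-0.22,0.121,75,0,0,0,-0.1,-0.22,0.121,75,0,0,0,-0.1,-0.22,0.121,75,0,0,0,-0.1,-0.22,0.121,75,0,0,0,-0.1,-0.22,0.121,75])

```text
clock: 26.55
position: [0.5164, -0.0158, 0.1501]
ee_rot: [2.172, 2.268, -0.008]
force: [0.4, 0.0, 0.1]
width: 0.821
gripper_force: 0.0
```

Request:
arm_command(deltas=[0,0,0,-0.0935,-0.2095,0,75,0,0,0,-0.0935,-0.2095,0,75,0,0,0,-0.0935,-0.2095,0,75,0,0,0,-0.0935,-0.2095,0,75,0,0,0,-0.0935,-0.2095,0,75,0,0,0,-0.0935,-0.2095,0,75,0,0,0,-0.0935,-0.2095,0,75], force=8)

```text
clock: 27.25
position: [0.4257, -0.2185, 0.1508]
ee_rot: [2.165, 2.276, 0.001]
force: [0.3, 0.5, -0.7]
width: 0.817
gripper_force: 0.0
```

```bash
python3 - <<'E'
from m import *
s=optics.get_image("scene"); t=optics.get_image("top")
hsv=cv2.cvtColor(t,cv2.COLOR_BGR2HSV)
P=sensors.observe()["position"]; print(P)
cv2.imwrite("pics/p7.png",np.hstack([cv2.resize(t[160:250,120:250],(400,277),interpolation=2),cv2.resize(s[150:290,120:280],(317,277),interpolation=2)]))
E
```

```text
[ 0.42635312 -0.21699529  0.15091175]
```

View pics/p7.png

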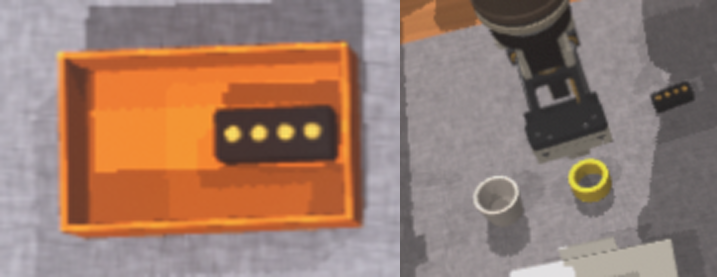

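The black pickup lies flat in the orange tub at (275,133) in the crop. The hand is above the tape and the cup is clear.

Request:
arm_command(deltas=[0,0,0,-0.001,-0.001,-0.04,75,0,0,0,-0.001,-0.001,-0.08,75,0,0,0,-0.001,-0.001,-0.11,75,0,0,0,-0.001,-0.001,-0.123,75,0,0,0,-0.001,-0.001,-0.123,75,0,0,0,-0.001,-0.001,-0.123,75,0,0,0,-0.001,-0.001,-0.123,35,0,0,0,-0.001,-0.001,-0.123,35,0,0,0,-0.001,-0.001,-0.123,35,0,0,0,-0.001,-0.001,-0.123,35,0,0,0,-0.001,-0.001,-0.123,35,0,0,0,-0.001,-0.001,-0.123,35,0,0,0,-0.001,-0.001,-0.1,35,0,0,0,-0.001,-0.001,-0.05,35,0,0,0,-0.001,-0.001,0,35,0,0,0,-0.001,-0.001,0,35], force=10)

```text
clock: 28.95
position: [0.4278, -0.2201, 0.1563]
ee_rot: [2.158, 2.271, 0.005]
force: [0.7, -0.4, -1.2]
width: 0.523
gripper_force: 10.0
```

Request:
arm_command(deltas=[0,0,0.166,0.095,0.255,0,35,0,0,0.166,0.095,0.255,0,35,0,0,0.166,0.095,0.255,0,35,0,0,0.166,0.095,0.255,0,35,0,0,0.166,0.095,0.255,0,35,0,0,0.166,0.095,0.255,0,35,0,0,0.333,0.19,0.51,0,35,0,0,0.333,0.19,0.51,0,35,0,0,0.333,0.19,0.51,0,35,0,0,0.333,0.19,0.51,0,35,0,0,0.333,0.19,0.51,0,35,0,0,0.333,0.19,0.51,0,35,0,0,0.333,0.19,0.51,0,35,0,0,0.333,0.19,0.51,-0.03,35,0,0,0.333,0.19,0.51,-0.055,35,0,0,0.333,0.19,0.51,-0.065,35,0,0,0.333,0.19,0.51,-0.065,35,0,0,0.333,0.19,0.51,-0.065,35])

```text
clock: 30.75
position: [0.6148, 0.2904, 0.0865]
ee_rot: [1.502, 2.759, 0.001]
force: [0.4, -0.6, -1.2]
width: 0.523
gripper_force: 10.0
```

```bash
python3 - <<'E'
from m import *
t=optics.get_image("top"); s=optics.get_image("scene"); print(sensors.observe()["position"])
cv2.imwrite("pics/p8.png",np.hstack([cv2.resize(t[150:260,110:260],(400,293),interpolation=2),cv2.resize(s[190:310,360:510],(366,293),interpolation=2)]))
E
```

```text
[0.61514647 0.29094016 0.0872518 ]
```

View pics/p8.png

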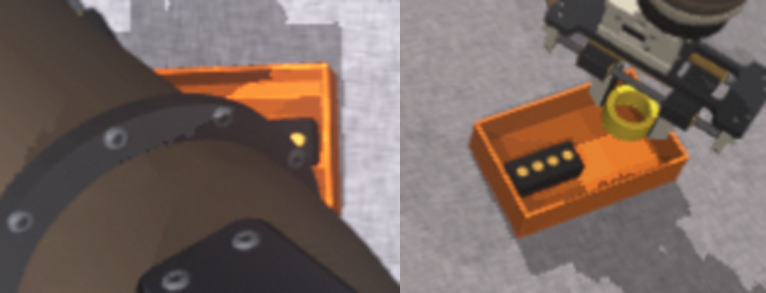

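The tape hangs over the free left half of the orange tub, upright and clear of the black pickup. I'm lowering it.

Request:
arm_command(deltas=[0,0,0,-0.001,0,-0.02,35,0,0,0,-0.001,0,-0.035,35,0,0,0,-0.001,0,-0.045,35,0,0,0,-0.001,0,-0.051,35,0,0,0,-0.001,0,-0.055,35,0,0,0,-0.001,0,-0.055,35,0,0,0,-0.001,0,-0.055,35])

```text
clock: 31.55
position: [0.6137, 0.2909, 0.0311]
ee_rot: [1.501, 2.759, 0.001]
force: [-0.2, 0.7, -0.8]
width: 0.526
gripper_force: 10.0
```

Request:
arm_command(deltas=[0,0,0,0,0,-0.001,35,0,0,0,0,0,-0.002,35,0,0,0,0,0,-0.002,35,0,0,0,0,0,-0.002,50,0,0,0,0,0,-0.002,54,0,0,0,0,0,-0.002,56,0,0,0,0,0,-0.002,56,0,0,0,0,0,-0.002,56,0,0,0,0,0,0.02,56,0,0,0,0,0,0.06,56,0,0,0,0,0,0.11,56,0,0,0,0,0,0.16,56,0,0,0,-0.12,-0.28,0.18,56,0,0,0,-0.12,-0.28,0.18,56,0,0,0,-0.12,-0.28,0.18,56,0,0,0,-0.12,-0.28,0.18,56,0,0,0,-0.12,-0.28,0.18,56,0,0,0,-0.12,-0.28,0.18,56,0,0,0,-0.12,-0.28,0.18,56,0,0,0,-0.12,-0.28,0.18,56])

```text
clock: 33.55
position: [0.4932, 0.0086, 0.2109]
ee_rot: [1.507, 2.756, -0.001]
force: [-0.1, 0.6, 0.3]
width: 0.611
gripper_force: 0.0
```

```bash
python3 - <<'E'
from m import *
t=optics.get_image("top"); s=optics.get_image("scene")
cv2.imwrite("pics/p9.png",np.hstack([cv2.resize(t[120:340,80:540],(460,220)),cv2.resize(s[140:370,130:510],(340,206)).repeat(1,0)[:206].copy() if 0 else cv2.resize(s[140:370,130:510],(340,220))]))
E
```

```text
(no output)
```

View pics/p9.png

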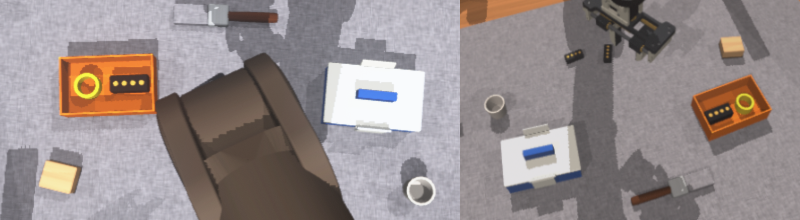

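The tape (87,86) and the black pickup (130,83) lie flat in the orange tub, and the bystanders haven't moved. One numeric check of the lid's centring and level before I hand in.

```bash
python3 - <<'E'
from m import *
for n,b in(("top",(395,175,515,260)),("scene",(160,255,280,345))):
    i=optics.get_image(n); hsv=cv2.cvtColor(i,cv2.COLOR_BGR2HSV); x0,y0,x1,y1=b
    m=np.zeros(i.shape[:2],np.uint8); m[y0:y1,x0:x1]=cv2.inRange(hsv,(0,0,200),(180,40,255))[y0:y1,x0:x1]
    m=cv2.morphologyEx(m,cv2.MORPH_OPEN,np.ones((3,3)))
    c=max(blobs(m,300),key=cv2.contourArea); print(n,*rect(n,c,.049))
    q=cv2.approxPolyDP(cv2.convexHull(c),5,True).reshape(-1,2); print(np.c_[q,onz(n,q,.049)[:,:2]*1000].round(1))
E
```

```text
top [ 602.2 -245.2  182.9  123.1] 84.6
[[ 409.   183.   657.9 -159.2]
 [ 504.   186.   654.  -333. ]
 [ 501.   249.   538.  -325.1]
 [ 405.   241.   550.8 -151.4]]
scene [ 594.7 -250.9  160.1  111.4] 84.7
[[ 249.   273.   549.  -166.9]
 [ 252.   319.   654.4 -186.4]
 [ 179.   333.   637.8 -334.6]
 [ 176.   287.   532.9 -323.8]]
```

```bash
python3 -c "
from cell import arm
print(arm.sign_off())"
```

```text
the job is handed in; nothing more can be done
None
```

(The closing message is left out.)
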